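Refit the pan support of a table-top gas burner on its two studs

ROBOT

A 6-joint arm with a two-finger parallel gripper is mounted at the origin on a cart in front of the work surface, level with it; the furniture and walls round the work are solid. World frame = base frame: x ahead of the robot, y to its left, z up, the work surface at z = 0. Lengths are in m, angles in degrees, forces in N, time in s.
With the tool pointing down it reaches from about 0.375 to 0.75 m from the base axis. Payload 9 kg.
Tool frame: the origin (TCP) lies where the fingers leave the gripper's body, on its centre line; the fingertips stand 73 mm ahead of it and the grasp point (between the pads) lies 54 mm ahead of it (robot.tip_reach is the distance from the TCP to the fingertips, in m); z points along the fingers, y is the line along which they close (so a half turn about z gives the same grasp; the last joint's range is limited). The gripper opens to 85 mm and grips with 20 to 120 N. Pads are 22 mm wide; open, the fingers measure 114 mm over their backs; the gripper's body (76 mm by 85 mm) begins 54 mm behind the grasp point. The pads swing forward as they close: fully open they stand 13 mm farther back than shut.
Start: joints at [62.527, 5.964, 5.575, 89.605, 0, 77.527], TCP at [0.155, 0.58, 0.304] pointing down, gripper open.
Joint ranges: [-171.21, 171.21], [-48.23, 106.86], [-62.78, 66.21], [-105.2, 120.99], [-86.42, 89.51], [-180, 180]. Speed limits (degrees/s): [127.2, 127.2, 147.25, 180, 180, 180].

INTERFACE

Orientations are given as [roll, pitch, yaw] about the fixed x, y, z axes, in that order (R = Rz(yaw) Ry(pitch) Rx(roll)).
In Python, from plant import robot gives the robot as it stands. Calls block until the motion is done:
- robot.move_pose(position, orientation): joint-space move of the TCP to a pose.
- robot.line_to(position, vel=0.15, rotation=None, guard=None): straight line of the TCP; rotation=None keeps the orientation; vel is the mean speed in m/s. With guard (N) it stops when the force on the tool has changed by that much, and returns True; else False.
- robot.goto_joints(angles): joint-space move.
- robot.set_gripper(opening): finger opening in m; the grip force is fixed at half the most; returns when the fingers have stopped.
- robot.pause(seconds).
- robot.ik(position, orientation): joint angles nearest the present ones, or None.
- robot.observe(): the state.
- robot.grab_frame(name): name is "scene" or "top" or "wrist"; returns the picture (480x640x3 uint8, blue, green, red); there is no depth.
- robot.get_calibration(name): a dict with "vertical_fov" (degrees; the focal length in pixels is half the picture's height over the tangent of half this angle, whatever the lens; pixels are square), "cx", "cy" (the principal point, pixels), "k1" (the pictures are not rectified: a ray, as slopes to the right and down, at radius r is drawn at 1 + k1 r^2 times it, then the intrinsics apply), "rvec" (rotation vector, rad) and "tvec" (3), from world to camera coordinates, as OpenCV has them. Camera axes: x right, y down, z forward; pixel columns grow to the right and rows downward; lengths in m; the calibration is good to about 2 mm. A picture is of the moment at which its call begins: read the wrist's pose just before it. get_calibration takes no time and is no camera call; for the wrist camera it gives the pose at the moment of the call.
A pose or a line that the arm cannot do raises robot.IKError and nothing moves.
- robot.job_done(): hands the job in; it is judged then, once.
The state is a dict: "time": time; "q": joint angles; "qvel": joint speeds; "joint_torque": joint torques, N m; "tool_pos": TCP position; "tcp_rot": TCP orientation; "ft_force": force on the tool from outside, world axes, zero at the start; "torque": the same for the moment, N m; "gripper_width": finger opening in m; "gripper_force": force on a finger pad.
Only numpy, scipy, OpenCV 4.12 (cv2) and the standard library are available. Lean on these libraries where they do the work, as an engineer would, in place of code of your own. Each camera call takes 0.05 s, during which the arm holds its last target. There are 200 camera calls.

TASK

The black pan support has been washed: put it back on the table-top gas burner, lowering it in your grip so that both its keyholes drop over the two brass studs of the spill tray at once; feel for the studs gently where the tray stands, for it is pulled out by an unknown amount and must not be shoved in before the support is down on it. Then push the support straight back until it is locked under the stud heads and support and tray are fully home, and let go. Never press hard, touch the burner and its tray only with the support, not with the gripper, and leave the other things on the worktop alone.

Things in the scene. Friction and masses are not known exactly. Their poses are not given: they have to be found in the camera images.
- pan_support: black steel pan support 160 (x) x 180 (y) x 52 mm, 0.3 to 0.65 kg, right way up beside the burner, x (its rear) within 0.4 rad of the robot's x; origin: centre of underside, z up. Top bars 10 x 10 mm: along y at x = -75, 0, 75, along x at y = -72, 72; prongs at x = -37, 37 end 33 mm from y = 0. Legs in the corners on side rails at y = -72, 72 mm, each rail with a flat keyhole lug.
- middle_bar (a point): centre of the support's middle top bar (10 mm thick in x, 10 mm high, along y), 47 mm over its underside, near its centre of mass: grip here, fingers closing along the support's x. 65 mm is free in front of and behind the bar, and below it down to what the support stands on or, on the burner, down to the burner head, whose top is then 27 mm under the bar's underside
- left_keyhole (a point): centre of the 19 (x) x 21 (y) mm hole of the left (+y) keyhole, at the underside of the 5 mm thick lug (support x = 14, y = 72, z = 0 mm). A slot 12 mm wide runs from the hole forward (-x); a stud at the slot's closed end stands 14 mm in front of the hole's centre
- right_keyhole (a point): the same point of the right (-y) keyhole (support x = 14, y = -72, z = 0 mm)
- burner: white table-top gas burner, fixed, housing 230 (x) x 220 (y) x 51 mm, knob in front (-x); origin: centre of underside, z up. A bright steel spill tray (212 x 198 mm, rims 10 mm high, floor at z = 55 mm) slides on it along x, moved by about 6 N, to a firm rear stop. It starts pulled out to the front by 6 to 46 mm: that is not measured. Round burner head, 72 mm wide, top at z = 70 mm.
- left_stud_home (a point): where the top of the left (+y) brass stud stands when the tray is home (burner x = 0, y = 72, z = 67 mm); now it is 6 to 46 mm in front (-x) of this point. Stud: on the tray floor, shank 7 mm thick and 7.5 mm high, above it a round flat head 16 mm wide and 4.5 mm high
- right_stud_home (a point): the same point of the right (-y) stud (burner x = 0, y = -72, z = 67 mm); both studs are on the tray and move together
- home (a point): point of the burner at x = 0, y = 0, z = 55 mm: here the support's origin stands, axes parallel to the burner's, when it is locked and the tray is fully home. With the studs in the keyhole holes the support sinks to this height, its origin 14 mm in front of the studs; elsewhere it lands on the stud heads, 12 mm higher
- soap: dark soap pump bottle, 190 mm high, at the back; bystander
- coffee_jar: coffee jar with dark lid, 68 x 68 x 125 mm, at the back; bystander
- canister: round cream canister with lid, 87 mm wide, 115 mm high, at the back; bystander
- mill: wooden pepper mill, 58 mm wide, 160 mm high, at the back; bystander
- salt: glass salt shaker with grey top, 44 mm wide, 90 mm high, at the back; bystander
- chilli: slim bottle with yellow cap, 48 mm wide, 184 mm high, at the back right; bystander
- cup: white espresso cup, 63 mm wide, 51 mm high, on the higher worktop at the right, in front of the toaster; bystander
- spoon: steel teaspoon, 137 mm long, lying on the higher worktop at the right, in front of the cup; bystander

How it is judged (in metres and radians):
On the way:
1. the support has been lowered, still held, flat onto the tray with both studs through its keyholes while the tray still stands pulled out (z of pan_support in the frame of home below 0.0025 m and x of pan_support in the frame of home below -0.017 m and horizontal distance between pan_support and home below 0.07 m and angle between the z axis of pan_support and the z axis of burner, either way round below 0.03 rad and contact force between the fingers and pan_support above 0.5 N), for 0.1 s.
At the end, for the whole second after the job is handed in: the pan support rests flat on the spill tray (within 2 mm of height and 0.025 rad), its lugs under both stud heads, within 3 mm front to back and 4 mm sideways of the home point and square to the burner within 0.04 rad, released and at rest (x of pan_support in the frame of home between -0.003 and 0.003 m and y of pan_support in the frame of home between -0.004 and 0.004 m and z of pan_support in the frame of home between -0.002 and 0.002 m and angle between the z axis of pan_support and the z axis of burner, either way round below 0.025 rad and angle between the x axis of pan_support and the x axis of burner, either way round below 0.04 rad and linear speed of pan_support below 0.01 m/s); the robot touches nothing.
It fails at once if the support presses on the burner, tray or studs with more than 30 N (contact force between pan_support and burner above 30 N).
It fails at once if the gripper or arm touches the burner or its tray (contact force between any of the fingers, the arm and burner above 2 N).
It fails at once if a bystander is moved by more than 20 mm (distance of any of soap, coffee_jar, canister, mill, salt, chilli, cup, spoon from where it was at the start of the episode above 0.02 m).
It also fails if it takes over 54 s, if anything falls off the work surface, if the arm or the gripper's body presses on something with over 40 N, if the wrist force passes 120 N, or if a joint passes its speed limit or range.

## Working session

There is one attempt and no reset: what is moved stays moved. The work goes in short steps, each a Python script; the robot and the scene stay as the last script left them, time stands still between calls to the robot, and variables do not carry over. Pictures are saved under pics/ and viewed, at most 10 in all, crops included, and the job is handed in when it is done.

```bash
mkdir -p pics; ls; cat > h.py <<'E'
import numpy as np, cv2
from plant import robot
def K(c):
    f=240/np.tan(np.radians(c["vertical_fov"])/2)
    return f
def px2w(c,uv,z):
    f=K(c); R=cv2.Rodrigues(np.array(c["rvec"],float))[0]; t=np.array(c["tvec"],float)
    out=[]
    for u,v in uv:
        d=np.array([(u-c["cx"])/f,(v-c["cy"])/f]); s=d.copy()
        for _ in range(30): s=d/(1+c["k1"]*(s@s))
        r=R.T@np.array([s[0],s[1],1]); o=-R.T@t
        out.append(o+r*(z-o[2])/r[2])
    return np.array(out)
def w2px(c,P):
    f=K(c); R=cv2.Rodrigues(np.array(c["rvec"],float))[0]; t=np.array(c["tvec"],float)
    p=np.atleast_2d(P)@R.T+t; s=p[:,:2]/p[:,2:]
    s=s*(1+c["k1"]*(s**2).sum(1,keepdims=True))
    return s*f+[c["cx"],c["cy"]]
E
python3 - <<'E'
from h import *
for n in("top","scene"):
    cv2.imwrite(f"pics/{n}0.png",robot.grab_frame(n)); print(n,robot.get_calibration(n))
print(robot.observe())
E
```

```text
pics
top {'vertical_fov': 45.991172499430355, 'cx': 316.1336413582923, 'cy': 245.5978480814138, 'k1': 0.009556023812550106, 'rvec': array([ 2.18186514, -2.19707052,  0.09443267]), 'tvec': array([-0.12216383,  0.53323024,  1.30383148])}
scene {'vertical_fov': 53.7015824781463, 'cx': 329.0405572167772, 'cy': 244.61751017435583, 'k1': 0.035648583761216865, 'rvec': array([ 1.95518903, -0.60886868,  0.36643052]), 'tvec': array([-0.50524178,  0.16123308,  0.94338821])}
{'time': 0.1, 'q': array([ 6.25264216e+01,  5.99499619e+00,  5.53258932e+00,  8.96047922e+01,
       -3.20609380e-04,  7.75282362e+01]), 'qvel': array([ 0.04753798, -0.09709168,  0.1127528 , -0.08112094,  0.05403611,
        0.04647289]), 'joint_torque': array([ 6.64744817e-03, -5.58212614e+01,  5.04716885e+01,  1.33182862e-02,
       -2.92054920e-04,  5.26137751e-05]), 'tool_pos': array([0.15518781, 0.57936724, 0.30321241]), 'tcp_rot': array([-1.79934317e+02, -1.41991658e-02,  1.64998177e+02]), 'ft_force': array([ 0.12483099, -0.12451919, -0.00281952]), 'torque': array([ 0.02105963,  0.0105331 , -0.00523569]), 'gripper_force': 0.0, 'gripper_width': 0.08482417573017705}
```

View pics/top0.png

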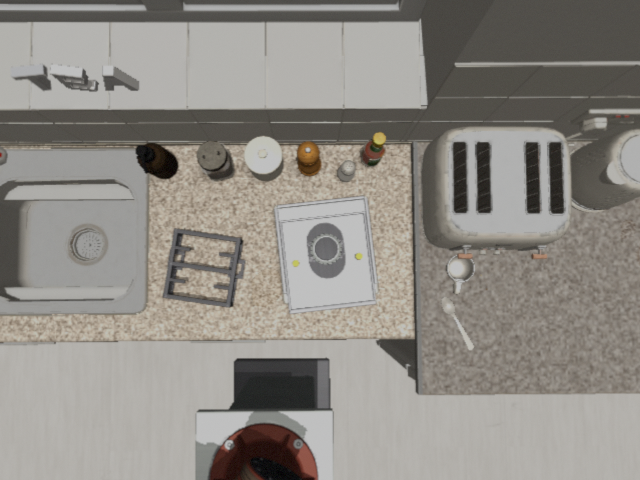

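View pics/scene0.png

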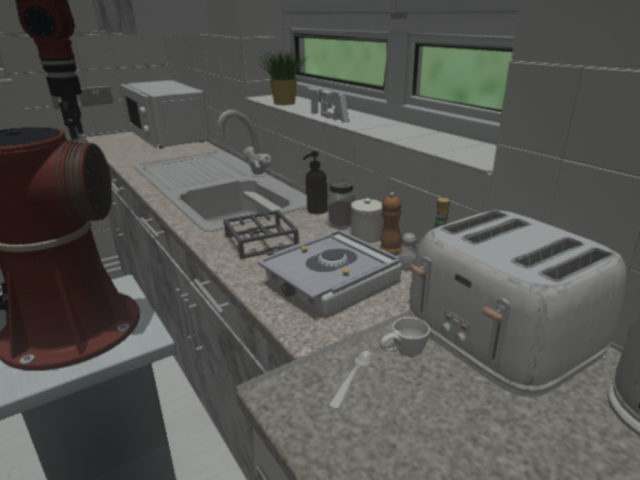

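The top view shows the support at about (203,268) and the burner head at (326,249). The two studs are at about (296,263) and (359,256), and the bystanders stand behind. I'll enlarge this area.

```bash
python3 - <<'E'
from h import *
im=cv2.imread("pics/top0.png")[185:325,155:385]
cv2.imwrite("pics/c1.png",cv2.resize(im,None,fx=3.47,fy=3.47,interpolation=cv2.INTER_CUBIC))
E
```

```text
(no output)
```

View pics/c1.png

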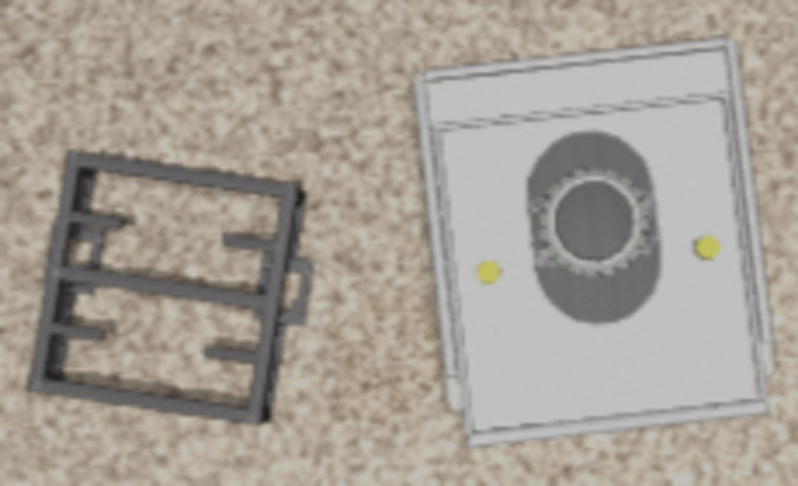

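```bash
cat > m.py <<'E'
from h import *
c=robot.get_calibration("top")
q=lambda L:[((x+.5)/3.47+155-.5,(y+.5)/3.47+185-.5) for x,y in L]
def fit(W,M): # rigid 2d: W=R M+t
    W=np.array(W)[:,:2];M=np.array(M);a=W-W.mean(0);b=M-M.mean(0)
    th=np.arctan2((b[:,0]*a[:,1]-b[:,1]*a[:,0]).sum(),(a*b).sum())
    R=np.array([[np.cos(th),-np.sin(th)],[np.sin(th),np.cos(th)]])
    t=W.mean(0)-R@M.mean(0); return t,np.degrees(th),np.round((W-(M@R.T+t))*1e3,1)
if __name__=="__main__":
    print(fit(px2w(c,q([(68,153),(300,185),(30,390),(265,422)]),.052),[(.08,.077),(.08,-.077),(-.08,.077),(-.08,-.077)]))
    s=px2w(c,q([(488,272),(708,247)]),.067);h=px2w(c,q([(596,220)]),.07)
    print(s,h,np.linalg.norm(s[0]-s[1]))
    d=s[0]-s[1];th=np.arctan2(-d[0],d[1]);print(np.degrees(th))
    print("hous",px2w(c,q([(418,73),(733,40)]),.055))
    e=h[0]-s.mean(0);print("pull",e[0]*np.cos(th)+e[1]*np.sin(th),-e[0]*np.sin(th)+e[1]*np.cos(th))
E
python3 m.py
```

```text
(array([0.48216126, 0.13330547]), np.float64(-8.266169612525168), array([[-1.7,  0.2],
       [-1.6,  0.2],
       [ 1.6,  0.1],
       [ 1.7, -0.4]]))
[[ 0.48984205 -0.07800264  0.067     ]
 [ 0.50513666 -0.2211923   0.067     ]] [[ 0.52301786 -0.1483504   0.07      ]] 0.14400418083819191
6.096855487068522
hous [[ 0.62209311 -0.03213697  0.055     ]
 [ 0.64293571 -0.24058356  0.055     ]]
pull 0.025516561751881862 -0.001471360681712166
```

```bash
python3 - <<'E'
from h import *
for p,y in [((.50,-.145,.33),6.1),((.482,.133,.30),-8.3)]:
    for s in(90,-90):
        print(robot.ik(p,[180,0,y+s]))
yaw=6.1+90
robot.move_pose([.47,-.145,.33],[180,0,yaw]); robot.pause(.3)
c=robot.get_calibration("wrist"); im=robot.grab_frame("wrist"); cv2.imwrite("pics/w1.png",im)
np.save("w1.npy",c,allow_pickle=True); print(robot.observe()["time"],c)
print(w2px(c,[[.49,-.078,.067],[.505,-.221,.067],[.523,-.148,.07]]))
E
```

```text
[-30.58714598  -7.47605497  -5.03916888  92.43688609   0.
  53.31285402]
[ -30.58714598   -7.47605497   -5.03916888   92.43688609    0.
 -126.68714598]
[  0.40377187 -11.6001253  -11.8722065   89.7279188    0.
  98.70377187]
[  0.40377187 -11.6001253  -11.8722065   89.7279188    0.
 -81.29622813]
3.2333 {'vertical_fov': 69.66019587438983, 'cx': 315.5053105387762, 'cy': 237.8153649297421, 'k1': -0.026028940599549657, 'rvec': array([-2.84620119, -0.15177432, -0.02241601]), 'tvec': array([-0.45309446, -0.22904491,  0.34856933])}
[[343.14833988 146.23462253]
 [339.75365188 287.29574674]
 [367.43592958 222.90036603]]
```

View pics/w1.png

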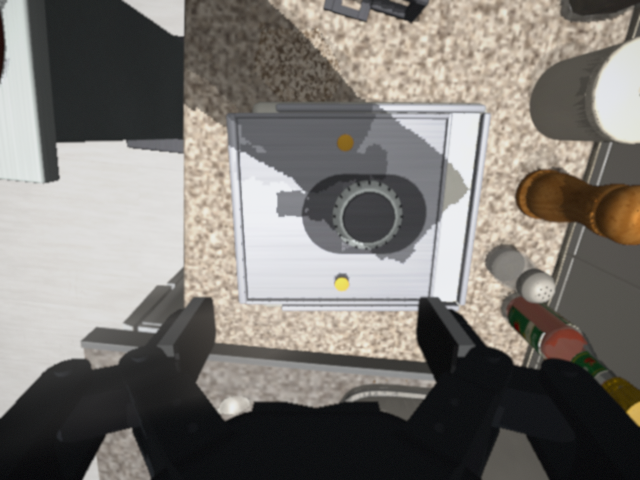

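The wrist view shows the studs at (345,143) and (341,284) and the head at (368,218), a few pixels from where the top view predicted. I'll refine the centroids, then look at the support.

```bash
python3 - <<'E'
from h import *
from m import fit
c=np.load("w1.npy",allow_pickle=True).item(); im=cv2.imread("pics/w1.png")
hsv=cv2.cvtColor(im,cv2.COLOR_BGR2HSV)
m=((hsv[...,0]>12)&(hsv[...,0]<38)&(hsv[...,1]>150)&(hsv[...,2]>60)).astype(np.uint8)
P=[]
for u,v in[(345,143),(341,284)]:
    w=np.zeros_like(m);w[v-13:v+13,u-13:u+13]=1
    ys,xs=np.nonzero(m*w);P.append((xs.mean(),ys.mean()));print(len(xs),xs.min(),xs.max(),ys.min(),ys.max())
print(P)
s=px2w(c,P,.067);print(s,np.linalg.norm(s[0]-s[1]))
d=s[0]-s[1];th=np.arctan2(-d[0],d[1]);print("yaw",np.degrees(th), "mid",s.mean(0))
h=px2w(c,[(368.5,218)],.07)[0];e=h-s.mean(0);print("head",h,"pull",e[0]*np.cos(th)+e[1]*np.sin(th),-e[0]*np.sin(th)+e[1]*np.cos(th))
robot.move_pose([.47,.145,.28],[180,0,81.7]); robot.pause(.3)
c=robot.get_calibration("wrist"); im=robot.grab_frame("wrist"); cv2.imwrite("pics/w2.png",im)
np.save("w2.npy",c,allow_pickle=True); print(robot.observe()["time"],robot.observe()["tool_pos"])
E
```

```text
182 338 352 135 149
34 336 346 279 288
[(np.float64(344.9010989010989), np.float64(142.15384615384616)), (np.float64(343.88235294117646), np.float64(283.38235294117646))]
[[ 0.49115126 -0.0741639   0.067     ]
 [ 0.50874078 -0.216091    0.067     ]] 0.14301291390356755
yaw 7.064840891185298 mid [ 0.49994602 -0.14512745  0.067     ]
head [ 0.52330078 -0.14297907  0.07      ] pull 0.023441674388207445 -0.0007403930795874037
4.7167 [0.47021527 0.14447067 0.28005027]
```

View pics/w2.png

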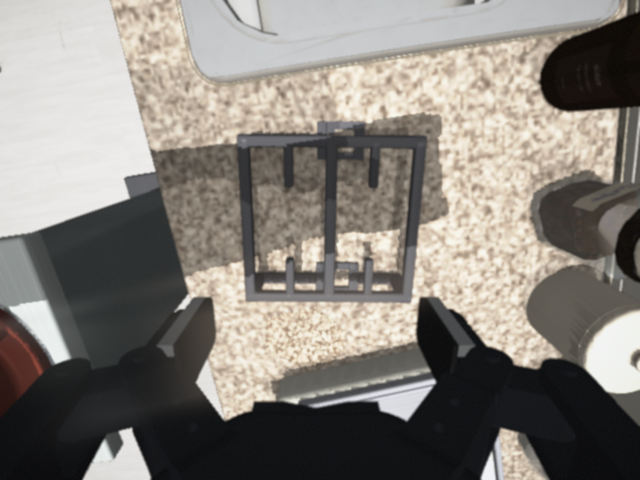

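The support is well seen; its outer top corners are at about (238,136), (425,136), (412,301) and (246,301).

```bash
python3 - <<'E'
from h import *
from m import fit
c=np.load("w1.npy",allow_pickle=True).item(); im=cv2.imread("pics/w1.png")
P=[]
for u,v in[(345,142),(341,284)]:
    p=im[v-12:v+13,u-12:u+13].astype(int); m=(p[...,2]-p[...,0]>45)
    m=cv2.morphologyEx(m.astype(np.uint8),cv2.MORPH_OPEN,np.ones((3,3)))
    ys,xs=np.nonzero(m);P.append(((xs.min()+xs.max())/2+u-12,(ys.min()+ys.max())/2+v-12));print(len(xs),np.ptp(xs),np.ptp(ys),xs.mean()+u-12,ys.mean()+v-12)
s=px2w(c,P,.067);print(P,s,fit(s,[(0,.072),(0,-.072)]))
c=np.load("w2.npy",allow_pickle=True).item(); im=cv2.imread("pics/w2.png")
print(fit(px2w(c,[(425,136),(412,301),(238,136),(246,301)],.052),[(.08,.077),(.08,-.077),(-.08,.077),(-.08,-.077)]))
cv2.imwrite("pics/c2.png",cv2.resize(im[115:325,220:440],None,fx=2.8,fy=2.8,interpolation=cv2.INTER_CUBIC))
E
```

```text
215 15 16 344.75348837209305 142.2
168 13 13 341.5 283.6190476190476
[(np.float64(344.5), np.float64(142.0)), (np.float64(341.5), np.float64(283.5))] [[ 0.49076167 -0.07406655  0.067     ]
 [ 0.50627087 -0.21648876  0.067     ]] (array([ 0.49851627, -0.14527766]), np.float64(6.214785691109565), array([[ 0. , -0.4],
       [-0. ,  0.4]]))
(array([0.48370135, 0.14058766]), np.float64(-8.456026186899066), array([[-2.3, -0.8],
       [-0.5,  1.4],
       [ 2.1, -1.7],
       [ 0.7,  1.1]]))
```

View pics/c2.png

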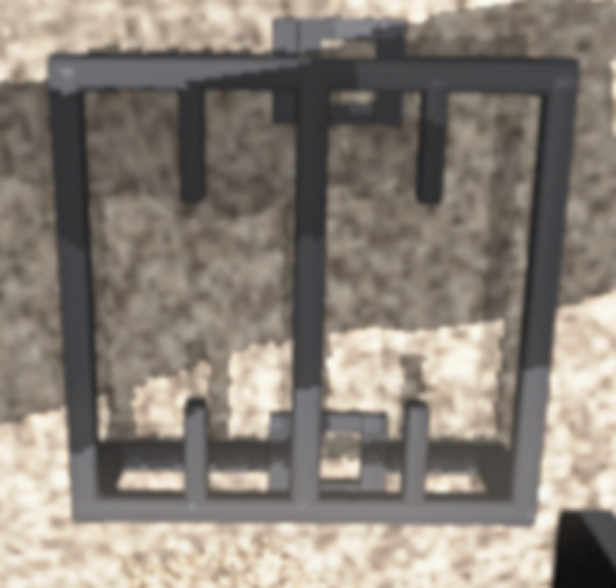

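```bash
python3 - <<'E'
from h import *
robot.set_gripper(.05)
o=[180,0,81.6]
robot.move_pose([.483,.137,.16],o)
robot.line_to([.483,.137,.103],vel=.1,guard=8)
print(robot.observe()["ft_force"])
robot.set_gripper(0)
s=robot.observe();print(s["gripper_width"],s["gripper_force"],s["tool_pos"],s["ft_force"],s["tcp_rot"])
robot.line_to([.483,.137,.24],vel=.12)
robot.pause(.2);s=robot.observe();print(s["time"],s["gripper_width"],s["tool_pos"],s["ft_force"],s["torque"])
# hover over the burner, 14 mm in front of studs
th=np.radians(6.2);m=np.array([.4985,-.1475]);g=m-.014*np.array([np.cos(th),np.sin(th)])
robot.move_pose([*g,.215],[180,0,96.2]);robot.pause(.3)
c=robot.get_calibration("wrist");im=robot.grab_frame("wrist");cv2.imwrite("pics/w3.png",im);np.save("w3.npy",c,allow_pickle=True)
s=robot.observe();print(s["time"],s["tool_pos"],s["tcp_rot"],s["ft_force"])
cv2.imwrite("pics/top3.png",robot.grab_frame("top"))
E
```

```text
[-0.7142424 -0.9362759 -0.3690434]
0.008481564866780526 59.53052580356598 [0.48341614 0.13702159 0.10369778] [-1.08557205  0.44688827  5.51318545] [ 1.79940936e+02 -1.44010817e-02  8.15958594e+01]
8.3583 0.00885374522926617 [0.48274128 0.13700269 0.23940197] [ 0.24926074  0.57999762 -3.72411701] [ 0.0300055   0.01869968 -0.01767742]
9.8167 [ 0.48476405 -0.1484512   0.21508298] [1.79993516e+02 4.20108867e-03 9.62557343e+01] [-0.98568428  0.04355651 -3.84258323]
```

View pics/w3.png

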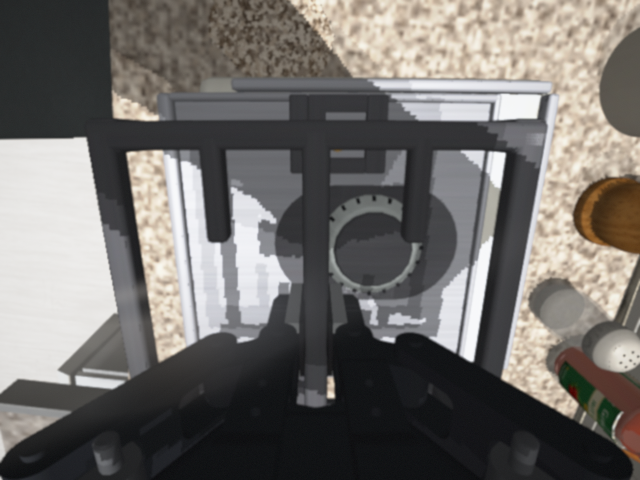

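The support is held level over the burner. The left lug's hole is near (350,148), with brass just visible through it. I'll enlarge both this view and the top view.

```bash
python3 - <<'E'
from h import *
im=cv2.imread("pics/w3.png")[85:180,285:395]
a=cv2.resize(im,None,fx=4,fy=4,interpolation=cv2.INTER_CUBIC);a=np.clip(a.astype(int)*1.7,0,255).astype(np.uint8)
b=cv2.resize(cv2.imread("pics/top3.png")[190:330,265:385],(340,397),interpolation=cv2.INTER_CUBIC)
o=np.zeros((400,790,3),np.uint8);o[:380,:440]=a;o[:397,450:]=b
cv2.imwrite("pics/c3.png",o)
E
```

```text
(no output)
```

View pics/c3.png

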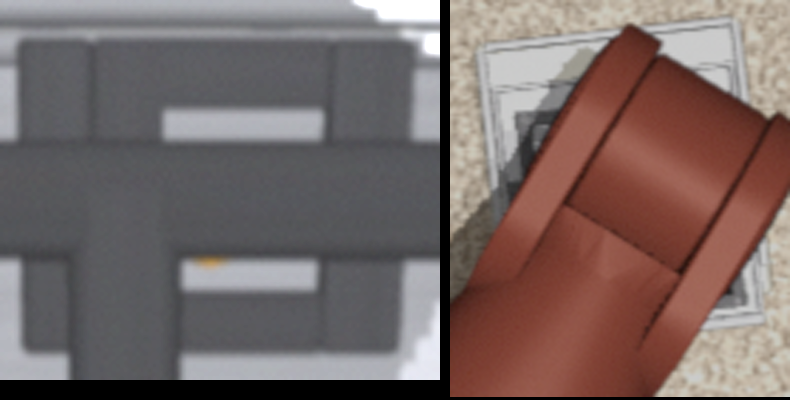

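```bash
python3 - <<'E'
from h import *
from m import fit
c=np.load("w3.npy",allow_pickle=True).item()
p=lambda x,y:(285+(x+.5)/4-.5,85+(y+.5)/4-.5)
th=np.radians(6.2);B=np.array([[np.cos(th),np.sin(th)],[-np.sin(th),np.cos(th)]])
zl=.1164
e=px2w(c,[p(163,125),p(324,125),p(243,107),p(243,291)],zl)[:,:2]@B.T
print("hole edges burner axes",e*1e3,"size",e[1,0]-e[0,0],e[2,1]-e[3,1])
hc=np.array([(e[0,0]+e[1,0])/2,(e[2,1]+e[3,1])/2])
s=px2w(c,[p(210,268)],.067)[0,:2]@B.T; s[1]+=.008
print("hole",hc*1e3,"stud",s*1e3,"diff",(s-hc)*1e3)
tc=robot.observe()["tool_pos"][:2]@B.T;print("tcp",tc*1e3)
# support corners at top plane
f=fit(px2w(c,[(90,122),(548,122)],zl+.047),[(-.08,.077),(.08,.077)]);print(f, "bar yaw")
E
```

```text
hole edges burner axes [[ 471.53383551 -116.67598587]
 [ 490.15502738 -116.63156229]
 [ 480.73562417 -114.68854818]
 [ 481.24195863 -135.44967549]] size 0.018621191877705334 0.020761127308045885
hole [ 480.84443144 -125.06911183] stud [ 480.28125483 -127.07847313] diff [-0.56317661 -2.0093613 ]
tcp [ 465.84164494 -200.07579517]
(array([ 0.48685335, -0.14576605]), np.float64(6.258829760134895), array([[ 2.5,  0.3],
       [-2.5, -0.3]])) bar yaw
```

```bash
cat > go.py <<'E'
from h import *
th=np.radians(6.2);B=np.array([[np.cos(th),np.sin(th)],[-np.sin(th),np.cos(th)]])
def W(b,z): return [*(B.T@np.array(b)),z]
base=np.array([.46584-.0006,-.20008-.0020])
O=[180,0,96.2]
def attempt(dx,dy,dyaw=0):
    b=base+np.array([dx,dy])/1e3; o=[180,0,96.2+dyaw]
    robot.line_to(W(b,.1745),vel=.05,rotation=o)
    robot.pause(.15)
    f0=robot.observe()
    hit=robot.line_to(W(b,.1645),vel=.015,guard=3)
    s=robot.observe();z=s["tool_pos"][2]
    print((dx,dy,dyaw),"hit",hit,"z",round(z,4),"t",round(s["time"],1),"dF",np.round(s["ft_force"]-f0["ft_force"],1),"dT",np.round(B@(s["torque"]-f0["torque"])[:2],2),np.round(B@s["tool_pos"][:2]-b,4))
    return z<.168
def seat(dx,dy,dyaw=0):
    b=base+np.array([dx,dy])/1e3
    hit=robot.line_to(W(b,.1577),vel=.012,guard=4)
    robot.pause(.2);s=robot.observe();print("SEAT",hit,s["time"],s["tool_pos"],s["ft_force"],s["torque"],s["gripper_force"],s["gripper_width"])
E
python3 - <<'E'
from go import *
robot.line_to(W(base,.178),vel=.08,rotation=O)
for d in [(0,0),(0,1.5),(0,-1.5),(1.2,0),(-1.2,0)]:
    if attempt(*d):
        seat(*d);break
E
```

```text
(0, 0, 0) hit False z 0.1646 t 11.7 dF [-0.2  0.6 -1.1] dT [-0.   -0.05] [ 0. -0.]
SEAT True 12.3917 [ 0.4843326  -0.1506439   0.15867418] [0.17805703 0.82175332 5.99131192] [-0.00899069  0.02475754 -0.04904906] 59.644837975502014 0.008364416701459838
```

Both keyholes have dropped over the studs on the first try, at the height I predicted. Next is the push back.

```bash
python3 - <<'E'
from go import *
s0=robot.observe();b0=B@s0["tool_pos"][:2]
robot.line_to([*s0["tool_pos"][:2],.1590],vel=.01);robot.pause(.15)
s0=robot.observe();f0=B@s0["ft_force"][:2];print(s0["ft_force"])
def push(d,v,g):
    h=robot.line_to(W(b0+[d,0],.1590),vel=v,guard=g);s=robot.observe()
    print(d,h,"t",round(s["time"],1),"moved",np.round((B@s["tool_pos"][:2]-b0)*1e3,2),"F",np.round(B@s["ft_force"][:2]-f0,1),round(s["ft_force"][2],1),"z",round(s["tool_pos"][2],4),"yaw",round(s["tcp_rot"][2],2))
    return h
for d in (.008,.016,.024,.032):
    if push(d,.03,16):break
else: push(.052,.012,14)
E
```

```text
[ 0.8798382  -0.15172578 -3.4380754 ]
0.008 False t 13.3 moved [8.11 0.11] F [-0.7  0.2] -4.1 z 0.1588 yaw 96.22
0.016 False t 13.7 moved [16.04  0.07] F [-3.3  0.9] -3.1 z 0.159 yaw 96.21
0.024 False t 14.1 moved [23.91  0.05] F [-4.2  0.1] -1.7 z 0.159 yaw 96.2
0.032 False t 14.5 moved [31.96  0.04] F [-4.  2.] -1.3 z 0.159 yaw 96.2
0.052 True t 15.4 moved [39.56  0.05] F [-3.7 -0.7] 4.2 z 0.1587 yaw 96.17
```

```bash
python3 - <<'E'
from go import *
robot.pause(.2);s=robot.observe();print(s["tool_pos"],B@s["ft_force"][:2],s["ft_force"][2])
b=B@s["tool_pos"][:2]
for d in(.001,.002,.003,.004):
    h=robot.line_to(W(b+[d,0],.1590),vel=.008,guard=12);s=robot.observe()
    print(d,h,np.round((B@s["tool_pos"][:2]-b)*1e3,2),np.round(B@s["ft_force"][:2],1),s["ft_force"][2],s["gripper_force"])
    if h or (B@s["ft_force"][:2])[0]<-13: break
E
```

```text
[ 0.52363033 -0.14629261  0.15868037] [-2.19492157 -0.40392067] 5.544569498067052
0.001 False [ 0.32 -0.07] [-6.9 -1.4] 1.2417549945784487 59.48513567447662
0.002 False [ 0.56 -0.05] [-12.5  -1. ] 4.904185972332941 59.887168407440186
0.003 False [ 0.83 -0.04] [-16.3  -0.8] 8.267824475178529 60.32775163650513
```

Firm stop. I'll relax the force, release, lift and check.

```bash
python3 - <<'E'
from go import *
s=robot.observe();p=s["tool_pos"]
robot.line_to([*p[:2],.1590],vel=.01);robot.pause(.2)
s=robot.observe();print(B@s["ft_force"][:2],s["ft_force"][2])
robot.set_gripper(.045);robot.pause(.1);s=robot.observe();print(s["ft_force"],s["gripper_width"])
robot.line_to([*p[:2],.30],vel=.12)
robot.move_pose([.40,.10,.35],[180,0,96.2]);robot.pause(.2)
im=robot.grab_frame("top");cv2.imwrite("pics/top4.png",im);print(robot.observe()["time"])
cv2.imwrite("pics/c4.png",cv2.resize(im[185:325,265:385],None,fx=4.2,fy=4.2,interpolation=cv2.INTER_CUBIC))
E
```

```text
[-6.2976499  -1.52686738] 1.677137075377381
[ 0.53587428 -0.49717179  0.4051022 ] 0.044911331852801
20.4
```

View pics/c4.png

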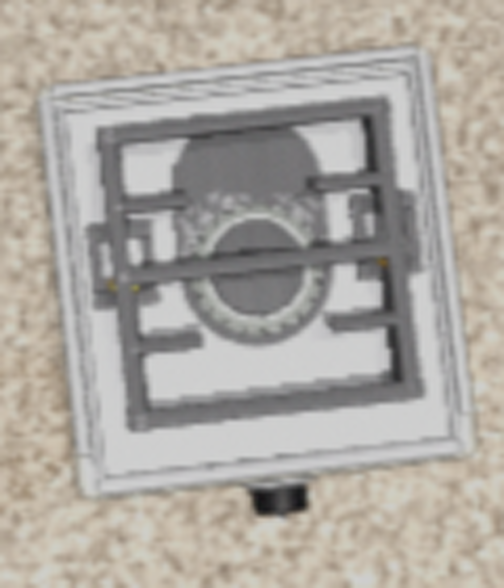

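```bash
python3 - <<'E'
from h import *
from m import fit
c=robot.get_calibration("top")
q=lambda L:[((x+.5)/4.2+265-.5,(y+.5)/4.2+185-.5) for x,y in L]
t,a,r=fit(px2w(c,q([(388,98),(424,393),(99,130),(132,431)]),.107),[(.08,-.077),(-.08,-.077),(.08,.077),(-.08,.077)])
print("support",t,a,r)
s=px2w(c,q([(123.5,286),(384,261)]),.067)
print("studs",s,fit(s,[(0,.072),(0,-.072)]))
h=px2w(c,q([(258,267)]),.07);print("head",h)
e=px2w(c,q([(42,92),(425,50)]),.055);f=px2w(c,q([(88,497),(472,455)]),.055)
print("rear edge,front edge mid",e.mean(0),f.mean(0))
th=np.radians(6.2);print("bx:",[float(v[0]*np.cos(th)+v[1]*np.sin(th)) for v in(t,s.mean(0),h[0],e.mean(0),f.mean(0))])
E
```

```text
support [ 0.5225721  -0.14794584] 6.29082042954393 [[-2.1  0.4]
 [ 2.5  1.2]
 [-1.2 -1.3]
 [ 0.8 -0.2]]
studs [[ 0.5131456 -0.0752821  0.067    ]
 [ 0.5256947 -0.2155054  0.067    ]] (array([ 0.51942015, -0.14539375]), np.float64(5.113984442347229), array([[ 0.1, -1.6],
       [-0.1,  1.6]]))
head [[ 0.52269371 -0.14754862  0.07      ]]
rear edge,front edge mid [ 0.63113748 -0.13571163  0.055     ] [ 0.41067761 -0.15904744  0.055     ]
bx: [0.5035375033342531, 0.5006796112906582, 0.5037012951387136, 0.6127891660833095, 0.39109851876902796]
```

```bash
python3 -c "
from plant import robot
print(robot.job_done())"
```

```text
the job is handed in; nothing more can be done
None
```

The pan support is back on the burner, locked under both stud heads with the tray against its rear stop and released; the last top view puts it within about 1 mm of home, and I have handed the job in.

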